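Bring the square tin of the nail carousel to the front and hold it there

TASK

On the workshop bench stands a carousel of nail jars. Turn it until its one square tin stands at the front, in line with the steel pointer of the carousel's foot, and hold the carousel still there so that a workmate can take from the tin: finish with the gripper still firmly holding the carousel, not letting go. Leave the glue bottle, the wood offcut and the hammer where they are.

Things in the scene. Friction and masses are not known exactly. Their poses are not given: they have to be found in the camera images.
- foot: The carousel's round steel foot, fixed to the bench, mostly hidden under the disc. Origin on the bench on the turning axis, z up. Its own -x is the FRONT: a steel pointer strip, 30 mm wide and 8 mm high, runs out that way along the bench to 197 mm from the axis; on it stands an upright fin 30 mm long radially, 6 mm thick, its top 49 mm above the bench, 147 to 177 mm from the axis.
- pointer (a point): Middle of the top edge of the pointer's upright fin, 49 mm above the bench, 162 mm from the carousel's axis in the foot's -x direction. The tin must stand in line between this and the axis. Axes as foot.
- carousel: The turning part, about 1.6 kg: plywood disc 250 mm across, top 45 mm above the bench; fixed on it a square centre post, five round glass jars (47 mm across, 75 high) and one square tin, 60 degrees apart, 92 mm from the axis. Turns either way about z without stops, light friction (0.04 N m), no spring, stays where left. Origin on the axis at bench height; its -x points to the tin.
- tin (a point): Centre of the lid's top of the square tin, the only square one: 49 mm square, 75 mm high, its top 120 mm above the bench, 92 mm from the axis in the carousel's -x direction, its sides parallel to the carousel's x and y axes. It is fixed to the disc and turns with it.
- post (a point): Point on the turning axis inside the square wooden post, 165 mm above the bench, 20 mm below the post's top: a good height to grip. The post is 36 mm square, its top 185 mm above the bench, 65 mm above the jars' lids; fixed to the disc, it turns it. Its sides are parallel to the carousel's x and y axes (this point has the same axes).
- glue_mid (a point): Bystander: centre of a narrow-necked plastic glue bottle standing on the bench, 60 mm across, 150 mm high. Leave alone.
- offcut_mid (a point): Bystander: centre of a pale wood offcut lying on the bench, 150 x 60 x 45 mm (its x, y, z). Leave alone.
- hammer: Bystander: a hammer lying on the bench, 260 mm long along its x axis, origin half-way along. Leave alone.

How it is judged:
At the end, for the whole second after the job is handed in: The square tin's centre stands at the front within 12 mm (about 7 degrees) of the line from the carousel's axis to the pointer, the carousel turns at less than 0.1 rad/s, and the fingers still press on the carousel (any part of it) with more than 3 N (x of tin in the frame of foot below -0.05 m and y of tin in the frame of foot between -0.012 and 0.012 m and angular speed of carousel below 0.1 rad/s and contact force between the fingers and carousel above 3 N); the arm keeps its last pose, push and grip.
It fails at once if the glue bottle is moved more than 30 mm (distance of glue_mid from where it was at the start of the episode above 0.03 m).
It fails at once if the offcut is moved more than 30 mm (distance of offcut_mid from where it was at the start of the episode above 0.03 m).
It fails at once if the hammer is moved more than 30 mm (distance of hammer from where it was at the start of the episode above 0.03 m).
It also fails if it takes over 51 s, if anything falls off the work surface, if the arm or the gripper's body presses on something with over 40 N, if the wrist force passes 120 N, or if a joint passes its speed limit or range.

ROBOT

A 7-joint arm with a two-finger parallel gripper is mounted at the origin on the work surface. World frame = base frame: x ahead of the robot, y to its left, z up, the work surface at z = 0. Lengths are in m, angles in rad, forces in N, time in s.
With the tool pointing down it reaches from about 0.4 to 0.9 m from the base axis. Payload 5.6 kg.
Tool frame: the origin (TCP) lies at the very end of the fingers, on their centre line; the grasp point (between the pads) lies 19 mm behind it (bot.tcp_to_grasp is the distance from the TCP to the grasp point, in m); z points along the fingers, y is the line along which they close (so a half turn about z gives the same grasp; the last joint's range is limited). The gripper opens to 92 mm and grips with 3 to 60 N. Pads are 20 mm wide; open, the fingers measure 128 mm over their backs; the gripper's body (75 mm by 189 mm) begins 69 mm behind the grasp point.
Start: joints at [-1.334, 0.468, -0.012, 1.603, 0.006, 1.071, -0.056], TCP at [0.18, 0.625, 0.215] pointing down, gripper open.
Joint ranges: [-2.53, 2.53], [-0.31, 2.02], [-1.57, 1.55], [0.28, 2.44], [-1.29, 4.43], [0.15, 1.84], [-2.92, 2.92]. Speed limits (rad/s): [2.57, 2.57, 3.14, 3.14, 3.14, 3.14, 3.14].

INTERFACE

Orientations are given as a unit quaternion [w, x, y, z].
In Python, from bench import read_state, eyes, job, bot gives the robot as it stands. The module is installed in compiled form; this text tells all that it offers.
- The arm moves only by the tool move_arm, never from a script. Its argument "commands" is a list of rows, each a list of 4 numbers: the shift along the world's x, y, z scaled (see below), then the turn about the world's z scaled (see below). In form: [[x, y, z, roll], ...]. A call has exactly 10 rows; each row shifts and turns the commanded pose from where the row before left it; what a row does not reach is not made up. The controller multiplies each number of a shift by 6 cm and each number of a turn by 0.08 rad. A row lasts 1/8 s, in which the tool goes at most 62.5 mm and 10.7 degrees, less where a joint would pass 70% of its speed; a pose out of reach is approached as far as the arm can. A call with a number of a shift or a turn outside -1 to 1 is refused whole. A call with a gripper value outside its range is refused whole. "grip" is the opening, from 0 (shut) to 1 (fully open), set as the call begins (left out, the last holds). The fingers move at their own pace and stop on an object; "force" is the grip in N (left out, the last holds). Time passes only in rows, so rows that do not move let the fingers close, or fill a call up. It gives the time, the measured TCP pose, the force, the opening and the grip force at its end, in the units of the state.
- read_state(): the state, without advancing time (a new reading comes with each control period).
- eyes.snapshot(name): name is "scene" or "top"; returns a dict with "frame" (400x640x3 uint8, red, green, blue), "depth" (400x640 float32, m along the optical axis (not along the pixel's ray), 0 where there is no reading), "fx", "fy", "cx", "cy" (pixels), "pose" (4x4, takes a point from camera to world coordinates). Camera axes: x right, y down, z forward; pixel columns grow to the right and rows downward; lengths in m; the calibration is good to about 2 mm. A picture is of the moment at which its call begins.
- job.job_done(): hands the job in; it is judged then, once.
The state is a dict: "time_s": time; "joint_positions": joint angles; "qvel": joint speeds; "tau": joint torques, N m; "tool_pos": TCP position; "tcp_rot": TCP orientation; "ft_force": force on the tool from outside, world axes, zero at the start; "torque": the same for the moment, N m; "finger_gap": opening from 0.0 (shut) to 1.0 (fully open); "grip_force": force on a finger pad.
Only numpy, scipy, OpenCV 4.12 (cv2) and the standard library are available. Lean on these libraries where they do the work, as an engineer would, in place of code of your own. Each camera call takes 0.05 s, during which the arm holds its last target. There are 200 camera calls.

## Working session

There is one attempt and no reset: what is moved stays moved. The work goes in short steps, Python scripts to look and compute and a tool call to move; the robot and the scene stay as the last step left them, time stands still between calls to the robot, and variables do not carry over. Pictures are saved under pics/ and viewed, at most 10 in all, crops included, and the job is handed in when it is done.

Besides the shell and the picture viewer there is one more tool, called after "Request:" as name(argument=value, ...), one argument or row to a line, values as JSON. move_arm: Moves the arm, as the interface text tells. Shifts and turns lie within -1 to 1; 1 stands for 6 cm of shift or 0.08 rad of turn. Its arguments: {"type":"object","properties":{"commands":{"type":"array"},"grip":{"type":"number"},"force":{"type":"number"}},"required":["commands"]}

```bash
mkdir -p pics; cat > h.py <<'E'
import numpy as np,cv2
from bench import read_state,eyes,job,bot
def snap(n,f=None):
    s=eyes.snapshot(n)
    if f: cv2.imwrite('pics/'+f,s['frame'][:,:,::-1])
    return s
def cloud(s):
    v,u=np.mgrid[:400,:640];d=s['depth']
    P=np.stack([(u-s['cx'])/s['fx']*d,(v-s['cy'])/s['fy']*d,d],-1)
    return P@s['pose'][:3,:3].T+s['pose'][:3,3]
def ray(s,u,v,z):
    r=s['pose'][:3,:3]@np.array([(u-s['cx'])/s['fx'],(v-s['cy'])/s['fy'],1]);o=s['pose'][:3,3]
    return o+r*(z-o[2])/r[2]
E
python3 - <<'E'
from h import *
for n in('top','scene'):
    s=snap(n,n+'1.png');print(n,s['pose'].round(3).tolist(),s['fx'],(s['depth']>0).mean())
    np.savez(n+'1.npz',**s)
print(read_state())
E
```

```text
top [[0.028, -0.988, 0.154, 0.409], [-0.999, -0.032, -0.027, 0.044], [0.031, -0.153, -0.988, 1.451], [0.0, 0.0, 0.0, 1.0]] 511.5353385612882 0.99594921875
scene [[0.418, 0.643, -0.642, 1.164], [0.908, -0.309, 0.283, -0.203], [-0.016, -0.701, -0.713, 0.76], [0.0, 0.0, 0.0, 1.0]] 420.7413738571665 0.99600390625
{'time_s': 0.1, 'joint_positions': array([-1.33399859,  0.46829635, -0.01160738,  1.60352692,  0.00601611,
        1.07138227, -0.05627967]), 'qvel': array([ 1.18798142e-03, -1.18804510e-03,  3.30656812e-04, -1.44132191e-03,
        4.29375217e-04,  1.94744969e-05,  1.72781125e-03]), 'tau': array([ 3.43885722e-04, -5.21649384e+01, -1.28772156e-02, -2.44366425e+01,
       -5.68924507e-02,  1.41899631e-02,  4.20792105e-05]), 'tool_pos': array([0.17942774, 0.62420363, 0.21373282]), 'tcp_rot': array([-4.71541845e-05,  1.39458948e-01,  9.90227539e-01, -7.87931338e-04]), 'ft_force': array([0.20338342, 0.19418713, 0.62227051]), 'torque': array([ 0.00875652,  0.01269222, -0.04782357]), 'grip_force': 0.0, 'finger_gap': 0.9978521277861268}
```

View pics/top1.png

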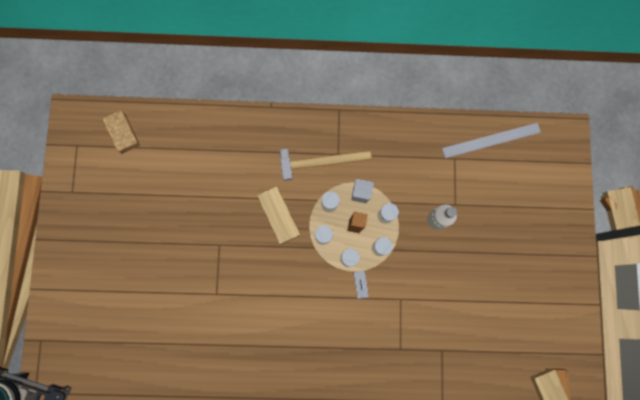

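View pics/scene1.png

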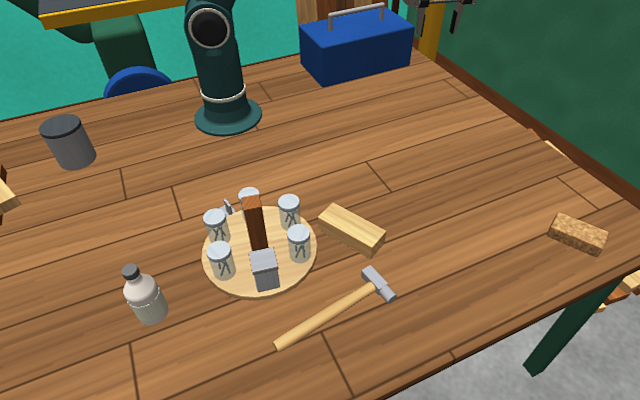

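The top view shows the carousel at about (354,227), the post's top at (358,222), the tin at (363,190) on the far side and the pointer at (361,285) towards the robot. The bottle is at (443,216), the offcut at (279,215) and the hammer at (325,160). The tin needs about a half turn.

```bash
python3 - <<'E'
from h import *
for n in('top','scene'):
    s=dict(np.load(n+'1.npz'));P=cloud(s);z=P[...,2];f=s['frame'].astype(int)
    r=np.hypot(P[...,0]-.62,P[...,1]-.03)<.25
    m=r&(abs(z-.185)<.006);p=P[m];print(n,'post',m.sum(),p.mean(0),p.min(0),p.max(0), cv2.minAreaRect(p[:,:2].astype(np.float32)*1000))
    c=p.mean(0)
    m=(abs(z-.045)<.004)&(np.hypot(P[...,0]-c[0],P[...,1]-c[1])<.14);p=P[m]
    print('disc',m.sum(),cv2.minEnclosingCircle(p[:,:2].astype(np.float32)*1000))
    m=(abs(z-.120)<.006)&(np.hypot(P[...,0]-c[0],P[...,1]-c[1])<.14)
    k,l,st,ce=cv2.connectedComponentsWithStats(m.astype(np.uint8))
    for i in range(1,k):
        if st[i,4]>40:
            q=P[l==i];d=q.mean(0)[:2]-c[:2];print('lid',st[i,4],q.mean(0).round(4),np.hypot(*d).round(4),np.degrees(np.arctan2(d[1],d[0])).round(1),f[l==i].mean(0).round(), [np.round(x,1) for x in cv2.minAreaRect(q[:,:2].astype(np.float32)*1000)])
    g=(f.max(-1)-f.min(-1)<30)
    m=g&(z<.06)&(z>.002)&(np.hypot(P[...,0]-c[0],P[...,1]-c[1])<.21)&(np.hypot(P[...,0]-c[0],P[...,1]-c[1])>.128)&(P[...,0]<c[0]-.08)
    q=P[m];
    if len(q)>5:
        d=q.mean(0)[:2]-c[:2];print('ptr',m.sum(),q.mean(0),np.hypot(*d),np.degrees(np.arctan2(d[1],d[0])),cv2.minAreaRect(q[:,:2].astype(np.float32)*1000)); h=q[q[:,2]>.03]; print('fin',len(h),h.mean(0) if len(h) else 0)
    for nm,zz in(('bottle',.15),):
        m=(z>.06)&(abs(P[...,0]-c[0])<.15)&(P[...,1]<c[1]-.15)&(P[...,1]>c[1]-.35);print(nm,P[m].mean(0),P[m].min(0),P[m].max(0))
E
```

```text
top post 199 [ 0.58716443 -0.09477644  0.18529651] [ 0.56736889 -0.11359662  0.17901555] [ 0.60737534 -0.07557019  0.19093789] ((587.4508056640625, -95.04718780517578), (35.60777282714844, 36.287200927734375), 80.76239776611328)
disc 3299 ((587.757080078125, -95.05603790283203), 125.00611114501953)
lid 328 [ 0.6776 -0.11    0.12  ] 0.0917 -9.5 [158. 160. 166.] [array([ 678. , -110.5]), array([49. , 51.2]), np.float64(80.9)]
lid 231 [ 0.6457 -0.0243  0.1197] 0.0916 50.3 [174. 179. 186.] [array([646.1, -24.1]), array([44.8, 44.7]), np.float64(18.2)]
lid 242 [ 0.6193 -0.181   0.1202] 0.092 -69.5 [172. 177. 185.] [array([ 619.4, -181.3]), array([44.6, 46. ]), np.float64(46.4)]
lid 230 [ 0.5551 -0.0089  0.1203] 0.0916 110.5 [175. 181. 188.] [array([555. ,  -9.1]), array([45.1, 42.2]), np.float64(1.4)]
lid 240 [ 0.5285 -0.1657  0.1203] 0.0921 -129.6 [174. 180. 187.] [array([ 528.6, -166. ]), array([44.3, 45.8]), np.float64(46.6)]
lid 246 [ 0.4969 -0.0796  0.1201] 0.0916 170.5 [175. 181. 187.] [array([497.2, -79.8]), array([44. , 45.2]), np.float64(46.9)]
ptr 263 [ 0.4271002  -0.12033422  0
[... 1166 characters left out ...]
0148 -7.8 [75. 45. 25.] [array([602.3, -95.8]), array([35. ,  5.3]), np.float64(80.8)]
lid 389 [ 0.6195 -0.179   0.1194] 0.0918 -69.5 [203. 211. 216.] [array([ 618. , -178.7]), array([45.9, 45.3]), np.float64(47.3)]
lid 570 [ 0.6779 -0.1081  0.1194] 0.0919 -9.5 [182. 184. 188.] [array([ 676.1, -107.7]), array([48.8, 52. ]), np.float64(80.3)]
ptr 126 [ 0.42116207 -0.1208422   0.02368928] 0.16842232963148066 -170.49996999591914 ((414.76983642578125, -118.82157897949219), (51.02670669555664, 25.500064849853516), 14.270298957824707)
fin 49 [ 0.43049533 -0.11897045  0.04268218]
bottle [ 0.63109354 -0.33252263  0.10523369] [ 0.60008624 -0.36478319  0.06001513] [ 0.64959252 -0.30542258  0.15184953]
```

Measurements fit the given sizes. The post is at (0.587, -0.094), the tin at -9.5° and the pointer at -170.7°, so I need to turn -161.2°. I'll grip with the closing line at 80.5° and end at about -81°, which keeps joint 7 near the middle of its range.

Request:
move_arm(
  commands=[
    [0.34,-0.6,0.06,0.14],
    [0.34,-0.6,0.06,0.14],
    [0.34,-0.6,0.06,0.14],
    [0.34,-0.6,0.06,0.14],
    [0.34,-0.6,0.06,0.14],
    [0.34,-0.6,0.06,0.14],
    [0.34,-0.6,0.06,0.14],
    [0.34,-0.6,0.06,0.14],
    [0.34,-0.6,0.06,0.14],
    [0.34,-0.6,0.06,0.14],
  ],
  grip=1,
)

```text
time_s: 1.35
tool_pos: [0.3839, 0.2633, 0.2505]
tcp_rot: [-0.0, 0.084, 0.996, -0.0]
ft_force: [0.8, 0.1, -0.9]
finger_gap: 0.998
grip_force: 0.0
```

Request:
move_arm(
  commands=[
    [0.34,-0.6,0,0],
    [0.34,-0.6,0,0],
    [0.34,-0.6,0,0],
    [0.34,-0.6,0,0],
    [0.34,-0.6,0,0],
    [0.34,-0.6,0,0],
    [0.34,-0.6,0,0],
    [0.34,-0.6,0,0],
    [0.34,-0.6,0,0],
    [0.34,-0.6,0,0],
  ],
)

```text
time_s: 2.6
tool_pos: [0.5879, -0.0963, 0.2502]
tcp_rot: [-0.0, 0.084, 0.996, 0.0]
ft_force: [0.9, -0.2, 0.1]
finger_gap: 1.002
grip_force: 0.0
```

Request:
move_arm(
  commands=[
    [0,0,0,0],
    [0,0,0,0],
    [0,0,0,0],
    [0,0,0,0],
    [0,0,0,0],
    [0,0,0,0],
    [0,0,0,0],
    [0,0,0,0],
    [0,0,0,0],
    [0,0,0,0],
  ],
)

```text
time_s: 3.85
tool_pos: [0.5875, -0.0953, 0.2506]
tcp_rot: [0.0, 0.084, 0.996, 0.0]
ft_force: [0.5, -0.5, 0.6]
finger_gap: 1.0
grip_force: 0.0
```

```bash
cat >> h.py <<'E'
from scipy.spatial.transform import Rotation as R
def yaw(q):
    y=R.from_quat(np.roll(q,-1)).as_matrix()[:,1];return np.degrees(np.arctan2(y[1],y[0]))
E
python3 - <<'E'
from h import *
s=read_state();print(s['time_s'],s['tool_pos'],yaw(s['tcp_rot']),s['joint_positions'].round(2),s['ft_force'])
E
```

```text
3.85 [ 0.5875351  -0.09530306  0.25057414] 80.37843777015992 [-0.25  0.35  0.46  1.73 -0.17  1.1   1.66] [ 0.52631658 -0.48591669  0.55091257]
```

Request:
move_arm(
  commands=[
    [0,0.02,-0.175,0],
    [0,0,-0.175,0],
    [0,0,-0.175,0],
    [0,0,-0.175,0],
    [0,0,-0.175,0],
    [0,0,-0.175,0],
    [0,0,-0.175,0],
    [0,0,-0.175,0],
    [0,0,-0.175,0],
    [0,0,-0.175,0],
  ],
)

```text
time_s: 5.1
tool_pos: [0.5875, -0.0941, 0.1449]
tcp_rot: [0.0, 0.084, 0.996, 0.0]
ft_force: [0.4, 0.1, 0.5]
finger_gap: 1.004
grip_force: 0.0
```

Request:
move_arm(
  commands=[
    [0,0,0,0],
    [0,0,0,0],
    [0,0,0,0],
    [0,0,0,0],
    [0,0,0,0],
    [0,0,0,0],
    [0,0,0,0],
    [0,0,0,0],
    [0,0,0,0],
    [0,0,0,0],
  ],
  grip=0,
  force=30,
)

```text
time_s: 6.35
tool_pos: [0.5879, -0.0922, 0.1457]
tcp_rot: [0.0, 0.083, 0.997, 0.001]
ft_force: [1.3, 6.1, 1.1]
finger_gap: 0.39
grip_force: 30.0
```

Gripped on the post: the gap is 36 mm, matching the post. Now turning.

Request:
move_arm(
  commands=[
    [0,0.02,0,-0.3],
    [0,0,0,-0.6],
    [0,0,0,-0.9],
    [0,0,0,-0.9],
    [0,0,0,-0.9],
    [0,0,0,-0.9],
    [0,0,0,-0.9],
    [0,0,0,-0.9],
    [0,0,0,-0.9],
    [0,0,0,-0.8],
  ],
)

```text
time_s: 7.6
tool_pos: [0.5871, -0.094, 0.1457]
tcp_rot: [-0.0, 0.395, 0.919, -0.0]
ft_force: [-2.2, -0.4, 1.6]
finger_gap: 0.384
grip_force: 30.0
```

Request:
move_arm(
  commands=[
    [0,0,0,-0.9],
    [0,0,0,-0.9],
    [0,0,0,-0.9],
    [0,0,0,-0.9],
    [0,0,0,-0.9],
    [0,0,0,-0.9],
    [0,0,0,-0.9],
    [0,0,0,-0.9],
    [0,0,0,-0.9],
    [0,0,0,-0.9],
  ],
)

```text
time_s: 8.85
tool_pos: [0.5851, -0.0948, 0.1456]
tcp_rot: [-0.001, 0.694, 0.72, -0.002]
ft_force: [-8.6, -0.4, 5.3]
finger_gap: 0.388
grip_force: 30.0
```

```bash
python3 - <<'E'
from h import *
s=read_state();print(s['time_s'],s['tool_pos'],yaw(s['tcp_rot']),s['joint_positions'].round(2),s['ft_force'],s['torque'],s['grip_force'])
E
```

```text
8.85 [ 0.58506231 -0.09480006  0.14561529] 2.1651610086049886 [-0.46  0.54  0.75  1.84 -0.45  0.94  0.53] [-8.63621725 -0.42612451  5.33956775] [-0.04479367  0.79204769  0.0451041 ] 30.040115118026733
```

Request:
move_arm(
  commands=[
    [-0.02,0,0,-0.9],
    [-0.01,0,0,-0.9],
    [0,0,0,-0.9],
    [0,0,0,-0.9],
    [0,0,0,-0.9],
    [0,0,0,-0.9],
    [0,0,0,-0.9],
    [0,0,0,-0.9],
    [0,0,0,-0.9],
    [0,0,0,-0.9],
  ],
)

```text
time_s: 10.1
tool_pos: [0.5831, -0.0942, 0.1456]
tcp_rot: [-0.001, 0.903, 0.43, -0.002]
ft_force: [-9.9, 2.1, 6.9]
finger_gap: 0.387
grip_force: 30.0
```

Request:
move_arm(
  commands=[
    [0,0,0,-0.9],
    [0,0,0,-0.9],
    [0,0,0,-0.9],
    [0,0,0,-0.9],
    [0,0,0,-0.9],
    [0,0,0,-0.9],
    [0,0,0,-0.9],
    [0,0,0,-0.9],
    [0,0,0,-0.9],
    [0,0,0,-0.9],
  ],
)

```text
time_s: 11.35
tool_pos: [0.582, -0.0923, 0.1456]
tcp_rot: [-0.002, 0.996, 0.085, -0.004]
ft_force: [-13.4, 6.6, 11.2]
finger_gap: 0.39
grip_force: 30.0
```

Request:
move_arm(
  commands=[
    [0,0,0,-0.1],
    [0,0,0,0],
    [0,0,0,0],
    [0,0,0,0],
    [0,0,0,0],
    [0,0,0,0],
    [0,0,0,0],
    [0,0,0,0],
    [0,0,0,0],
    [0,0,0,0],
  ],
)

```text
time_s: 12.6
tool_pos: [0.582, -0.0923, 0.1456]
tcp_rot: [-0.002, 0.997, 0.082, -0.004]
ft_force: [-12.4, 5.9, 10.3]
finger_gap: 0.387
grip_force: 30.0
```

```bash
python3 - <<'E'
from h import *
s=read_state();print(s['time_s'],s['tool_pos'],yaw(s['tcp_rot']),s['joint_positions'].round(2),s['ft_force'],s['grip_force'])
A=np.array([.5865,-.094])
for n in('top','scene'):
    s=snap(n,n+'2.png');P=cloud(s);f=s['frame'].astype(int)
    if n=='scene': A=A+[0,.0015]
    D=P[...,:2]-A;rr=np.hypot(D[...,0],D[...,1])
    m=(abs(P[...,2]-.12)<.006)&(rr<.13)&(rr>.06)&(f.min(-1)>90)
    k,l,st,ce=cv2.connectedComponentsWithStats(m.astype(np.uint8))
    for i in range(1,k):
        if st[i,4]>40:
            d=P[l==i].mean(0)[:2]-A;print(n,st[i,4],ce[i].round(),np.hypot(*d).round(4),np.degrees(np.arctan2(d[1],d[0])).round(1),f[l==i].mean(0).round())
s=np.hstack([cv2.resize(cv2.imread('pics/top2.png')[150:320,270:470],None,fx=2,fy=2),cv2.resize(cv2.imread('pics/scene2.png')[150:320,150:340],None,fx=2,fy=2)]);cv2.imwrite('pics/c2.png',s)
E
```

```text
12.6 [ 0.58198145 -0.09226321  0.1455625 ] -80.55217411567655 [-0.67  0.69  1.1   1.86 -0.71  1.06 -0.68] [-12.36096141   5.94932087  10.31577595] 30.01256972551346
top 112 [348. 186.] 0.0988 13.5 [170. 176. 183.]
top 131 [322. 207.] 0.0992 67.8 [176. 182. 188.]
top 243 [389. 236.] 0.0926 -110.0 [178. 184. 191.]
top 297 [363. 258.] 0.0939 -168.4 [166. 167. 173.]
scene 270 [277. 196.] 0.0914 129.3 [210. 217. 221.]
scene 67 [228. 203.] 0.0893 -158.1 [182. 184. 189.]
scene 327 [300. 222.] 0.0912 69.0 [211. 218. 222.]
scene 338 [210. 228.] 0.0918 -110.1 [208. 216. 220.]
scene 396 [277. 254.] 0.0925 8.9 [211. 218. 223.]
scene 405 [229. 257.] 0.0924 -50.7 [212. 219. 223.]
```

View pics/c2.png

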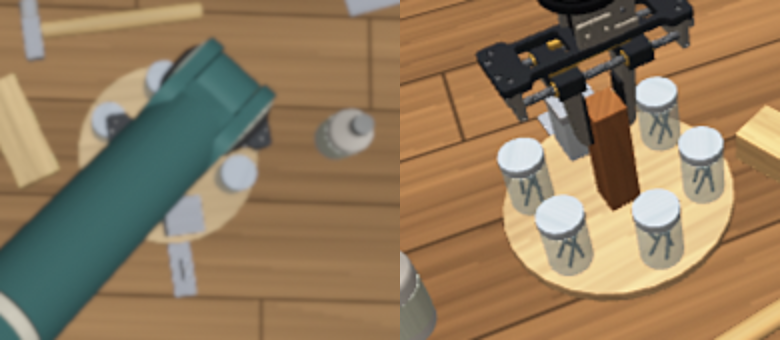

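The picture shows the fingers on the post (right half, at about (600,110)) and the tin at (183,215) in line with the pointer at (183,270) in the left half. The fully visible jars put the tin at about -170.4° against a pointer at -170.7°, an error under 1 mm. Grip is 30 N and the arm is at rest, so I'm handing in.

```bash
python3 -c "
from bench import job
print(job.job_done())"
```

```text
the job is handed in; nothing more can be done
None
```

The job is handed in: the square tin stands at the front, within about 1 mm of the pointer line by my measurement, and the gripper still holds the post at 30 N. The hand-in returned no verdict.

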